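Refill day at the entrance: empties into the return crate, new candles in a row

TASK

It is refill day for the scents on the entrance credenza. Take all the empty spray bottles out of the wooden rack and stand them upright in the return crate, one to a cell, in the cells that are still free (the bottle already packed stays in the crate); stand all the new candle tins on the low display shelf, lid up, side by side in one straight row along the middle of the shelf with less than 3 cm between neighbours. Do not tip any bottle over, and leave the bowl, the glass orb and the coin purse where they are.

Things in the scene. Friction and masses are not known exactly. Their poses are not given: they have to be found in the camera images.
- bottle1: empty amber room-spray bottle with a paper label and a black overcap, standing upright; may be absent (then None). Body 34 mm in diameter up to 74 mm, cap 26 mm in diameter from 74 to 110 mm (grip it there, 96 mm above the underside), 110 g. Origin: centre of the underside, z up to the cap; starts in a hole of the rack
- bottle2: as bottle1: another empty bottle, starts in another hole; may be absent
- bottle3: as bottle1: another empty bottle, starts in another hole; may be absent
- bottle4: as bottle1: another empty bottle, starts in another hole; may be absent
- bottle5: as bottle1: another empty bottle, starts in another hole; may be absent
- packed1: the same kind of bottle as bottle1, already packed: it starts in one of the crate's cells and stays in the crate. One of packed1, packed2, packed3 is present, the others are absent (None)
- packed2: the same kind of bottle as bottle1, already packed: it starts in one of the crate's cells and stays in the crate. One of packed1, packed2, packed3 is present, the others are absent (None)
- packed3: the same kind of bottle as bottle1, already packed: it starts in one of the crate's cells and stays in the crate. One of packed1, packed2, packed3 is present, the others are absent (None)
- tin1: round candle tin, copper with a paper band and a brass lid rim, 58 mm in diameter, 44 mm high, about 0.12 to 0.22 kg; starts standing loose on the credenza between the rack and the shelf; may be absent (None). Origin: centre of the underside, z up to the lid
- tin2: round candle tin, copper with a paper band and a brass lid rim, 58 mm in diameter, 44 mm high, about 0.12 to 0.22 kg; starts standing loose on the credenza between the rack and the shelf; may be absent (None). Origin: centre of the underside, z up to the lid
- tin3: round candle tin, copper with a paper band and a brass lid rim, 58 mm in diameter, 44 mm high, about 0.12 to 0.22 kg; starts standing loose on the credenza between the rack and the shelf; may be absent (None). Origin: centre of the underside, z up to the lid
- crate: wooden return crate, fixed, open-topped: 130 mm along its own x, 190 mm along its y, walls and dividers up to 58 mm, floor 8 mm thick. Six cells, 2 along x by 3 along y, each 54 x 54 mm inside, 60 mm between centres. Origin: centre of the underside; yaw varies. Packed bottles' caps stand 60 mm above the walls: beside them open the fingers only to about 46 mm
- cell1 (a point): centre of the floor of one crate cell, at x -30, y -60 mm in the crate's frame
- cell2 (a point): centre of the floor of one crate cell, at x +30, y -60 mm in the crate's frame
- cell3 (a point): centre of the floor of one crate cell, at x -30, y +0 mm in the crate's frame
- cell4 (a point): centre of the floor of one crate cell, at x +30, y +0 mm in the crate's frame
- cell5 (a point): centre of the floor of one crate cell, at x -30, y +60 mm in the crate's frame
- cell6 (a point): centre of the floor of one crate cell, at x +30, y +60 mm in the crate's frame
- rack: light wooden block, fixed, 300 mm along its own x, 70 mm along its y, 36 mm high, with five round holes 37 mm wide, 28 mm deep, at x -112, -56, 0, 56, 112 mm; bottles rest 8 mm above the origin. Origin: centre of the underside. Rack and shelf stand left and right, either way round, x axis within 0.2 rad of world x
- shelf: low walnut display shelf (riser), fixed, 270 mm along its own x, 102 mm along its y; deck 60 mm above the origin, edged all round by a brass rim 8 mm wide and 6 mm high (254 x 86 mm inside). The row runs along its x axis; its middle line is y = 0. Origin: centre of the underside
- bowl: grey ceramic bowl, 130 mm wide, 50 mm high, loose, to be left alone; origin: centre of the underside
- orb: green glass orb of 70 mm fixed on a brass foot, 83 mm high, loose, to be left alone; origin: centre of the underside
- purse: orange silicone coin purse, 55 x 85 x 22 mm, loose, to be left alone; origin: centre of the underside

How it is judged:
By the outcome, as a careful person would: the job done as asked, in the order asked, and still so for the second after the job is handed in, with the robot touching nothing.
Of bottle1, bottle2, bottle3, bottle4, bottle5 only 4 to 5 are there at a start; the rules pass over those that are not, and their reading is None.
Of packed1, packed2, packed3 only 1 to 1 are there at a start; the rules pass over those that are not, and their reading is None.
Of tin1, tin2, tin3 only 2 to 3 are there at a start; the rules pass over those that are not, and their reading is None.
At some moment in a run one of tin1, tin2, tin3 may be knocked a few centimetres aside while the robot is not near it.
It also fails if it takes over 210 s, if anything falls off the work surface, if the arm or the gripper's body presses on something with over 40 N, if the wrist force passes 120 N, or if a joint passes its speed limit or range.

ROBOT

A 6-joint arm with a two-finger parallel gripper is mounted at the origin on the work surface. World frame = base frame: x ahead of the robot, y to its left, z up, the work surface at z = 0. Lengths are in m, angles in degrees, forces in N, time in s.
With the tool pointing down it reaches from about 0.35 to 0.875 m from the base axis. Payload 4.2 kg.
Tool frame: the origin (TCP) lies on the centre line of the jaws, within the pads' length; the fingertips stand r.tip_extent ahead of it and the grasp point (between the pads) lies 11 mm behind it (r.tip_extent is the distance from the TCP to the fingertips, in m); z points along the fingers, y is the line along which they close (so a half turn about z gives the same grasp; the last joint's range is limited). The gripper opens to 87 mm and grips with 3 to 60 N. Pads are 19 mm wide; open, the fingers measure 117 mm over their backs; the gripper's body (75 mm by 190 mm) begins 51 mm behind the grasp point.
Start: joints at [-53.824, 22.042, 0.453, 0, -68.411, -14.817], TCP at [0.228, -0.582, 0.231] pointing down, gripper open.
Joint ranges: [-179.83, 179.83], [-69.29, 118.12], [-61.27, 80.66], [-181.25, 117.63], [-171.15, -9.14], [-177.46, 177.46]. Speed limits (degrees/s): [159.86, 159.86, 180, 180, 180, 180].

INTERFACE

Orientations are given as a 3x3 rotation matrix whose columns are the frame's x, y, z axes.
In Python, from station import r gives the robot as it stands.
- The arm moves only by the shell command python3 -m jog 'ROWS'. ROWS is text: rows parted by semicolons, each of 5 numbers parted by spaces: the opening, from 0 (shut) to 1 (fully open), then the shift along the world's x, y, z in mm, then the turn about the world's z in degrees. In form: hand dx dy dz roll; .... A call has 1 to 5 rows; each row shifts and turns the commanded pose from where the row before left it; what a row does not reach is not made up. A row lasts 1/8 s, in which the tool goes at most 62.5 mm and 10.7 degrees, less where a joint would pass 70% of its speed; a pose out of reach is approached as far as the arm can. A call is refused whole if a number of a shift passes 62.5 or a number of a turn 10.7, either way. A call with a gripper value outside its range is refused whole. The fingers move at their own pace and stop on an object; the grip force is fixed at half the most. Time passes only in rows, so rows that do not move let the fingers close. It gives the time, the measured TCP pose, the force, the opening and the grip force at its end, in the units of the state.
- r.sense(): the state, without advancing time (a new reading comes with each control period).
- r.capture(name): name is "scene" or "side" or "wrist"; returns a dict with "pixels" (420x560x3 uint8, red, green, blue), "fovy" (degrees; the focal length in pixels is half the picture's height over the tangent of half this angle, whatever the lens; pixels are square), "cx", "cy" (the principal point, pixels), "origin" and "orientation" of the camera in the world; the wrist camera has in their place "T_tool_cam" (4x4, takes a point from camera to tool coordinates, whose origin is the TCP and whose axes are the flange's). Camera axes: x right, y down, z forward; pixel columns grow to the right and rows downward; lengths in m; the calibration is good to about 2 mm. A picture is of the moment at which its call begins: read the wrist's pose just before it. There is no depth.
- r.finish_job(): hands the job in; it is judged then, once.
The state is a dict: "time_s": time; "joints": joint angles; "joint_velocities": joint speeds; "effort": joint torques, N m; "tcp_pos": TCP position; "ee_rot": TCP orientation; "wrist_force": force on the tool from outside, world axes, zero at the start; "moment": the same for the moment, N m; "gripper_width": opening from 0.0 (shut) to 1.0 (fully open); "gripper_force": force on a finger pad.
Only numpy, scipy, OpenCV 4.12 (cv2) and the standard library are available. Lean on these libraries where they do the work, as an engineer would, in place of code of your own. Each camera call takes 0.05 s, during which the arm holds its last target. There are 200 camera calls.

## Working session

There is one attempt and no reset: what is moved stays moved. The work goes in short steps, Python scripts to look and compute and a shell command to move; the robot and the scene stay as the last step left them, time stands still between calls to the robot, and variables do not carry over. Pictures are saved under pics/ and viewed, at most 14 in all, crops included, and the job is handed in when it is done.

```bash
ls; mkdir -p pics; python3 - <<'E'
from station import r
import cv2
s=r.sense(); print(s["time_s"],s["tcp_pos"],s["ee_rot"],s["gripper_width"],r.tip_extent)
for n in ("scene","side","wrist"):
    c=r.capture(n); cv2.imwrite(f"pics/{n}0.png",c["pixels"][:,:,::-1])
    print(n,{k:v for k,v in c.items() if k!="pixels"})
E
```

```text
pics
0.0 [ 0.2274185  -0.58153687  0.22944642] [[-9.31398008e-01 -3.64001267e-01 -9.10733354e-04]
 [-3.64002389e-01  9.31395818e-01  2.02264858e-03]
 [ 1.12006594e-04  2.21539997e-03 -9.99997540e-01]] 0.9981908575845226 0.008
scene {'fovy': 54.587865264230544, 'cx': 282.06765431609205, 'cy': 208.17741295045988, 'origin': array([0.81759737, 0.4247112 , 0.66379879]), 'orientation': array([[-0.85964173,  0.39333203, -0.32604603],
       [ 0.51067975,  0.68016701, -0.52590781],
       [ 0.01490937, -0.61859741, -0.78556665]])}
side {'fovy': 44.368878778829654, 'cx': 283.329558626124, 'cy': 207.07920361310082, 'origin': array([0.26094444, 0.73352266, 0.98926122]), 'orientation': array([[-0.92697236, -0.27595685,  0.25410642],
       [-0.37473497,  0.71225654, -0.5935186 ],
       [-0.01720343, -0.6453979 , -0.7636528 ]])}
wrist {'fovy': 71.12165155853576, 'cx': 283.8146589285325, 'cy': 209.1098645544069, 'T_tool_cam': array([[ 1.55234488e-03, -9.69502564e-01, -2.45076251e-01,
         6.65421636e-02],
       [ 9.99996879e-01,  1.02519069e-03,  2.27853588e-03,
         1.29160635e-04],
       [-1.95779648e-03, -2.45079023e-01,  9.69501129e-01,
        -1.54766463e-01],
       [ 0.00000000e+00,  0.00000000e+00,  0.00000000e+00,
         1.00000000e+00]])}
```

View pics/scene0.png

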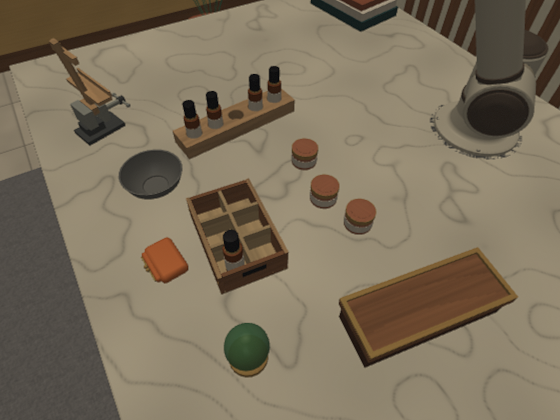

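View pics/side0.png

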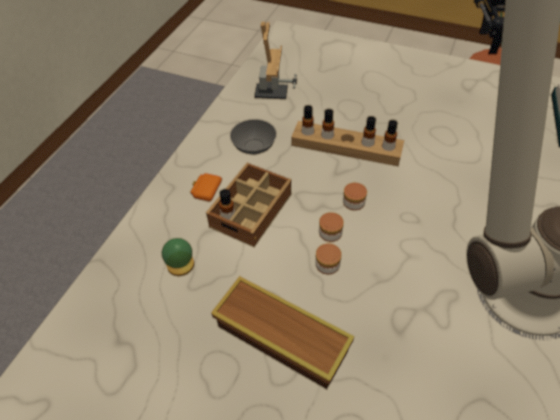

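The scene view shows four bottles in the rack (caps near (190,108), (212,103), (255,84) and (274,77), middle hole empty). Three tins stand at about (305,153), (324,191) and (360,216). The crate is at about (237,235) with one packed bottle, cap at (232,242), and the shelf is at about (427,303). The side view agrees. Next I segment and triangulate.

```bash
cat > h.py <<'E'
import numpy as np, cv2
from station import r
def cam(n):
    s=r.sense(); c=r.capture(n)
    if n=="wrist":
        T=np.eye(4);T[:3,:3]=s["ee_rot"];T[:3,3]=s["tcp_pos"];T=T@c["T_tool_cam"]
        c["origin"],c["orientation"]=T[:3,3],T[:3,:3]
    h=c["pixels"].shape[0]; c["f"]=h/2/np.tan(np.radians(c["fovy"]/2))
    return c
def ray(c,u,v):
    d=c["orientation"]@np.array([(u-c["cx"])/c["f"],(v-c["cy"])/c["f"],1.]); return d/np.linalg.norm(d)
def plane(c,u,v,z):
    d=ray(c,u,v); return c["origin"]+d*(z-c["origin"][2])/d[2]
def proj(c,p):
    q=c["orientation"].T@(np.asarray(p)-c["origin"]); return q[:2]/q[2]*c["f"]+[c["cx"],c["cy"]]
def tri(c1,p1,c2,p2):
    d1,d2=ray(c1,*p1),ray(c2,*p2)
    t=np.linalg.lstsq(np.c_[d1,-d2],c2["origin"]-c1["origin"],rcond=None)[0]
    a,b=c1["origin"]+t[0]*d1,c2["origin"]+t[1]*d2
    return (a+b)/2,np.linalg.norm(a-b)
def blobs(c,lo,hi,amin,amax):
    m=cv2.inRange(cv2.cvtColor(c["pixels"],cv2.COLOR_RGB2HSV),lo,hi)
    n,_,st,ce=cv2.connectedComponentsWithStats(m)
    return [(ce[i].round(1),st[i]) for i in range(1,n) if amin<st[i][4]<amax]
E
python3 - <<'E'
from h import *
for n in("scene","side"):
    c=cam(n); hsv=cv2.cvtColor(c["pixels"],cv2.COLOR_RGB2HSV)
    P={"scene":[(190,108),(232,238),(305,147),(324,184),(305,163),(170,139),(420,300),(345,308),(255,270),(225,188)],"side":[(308,113),(225,196),(355,190),(355,203),(325,143),(285,325),(245,195)]}[n]
    for p in P: print(n,p,hsv[p[1],p[0]])
    print("caps",*blobs(c,(0,0,0),(180,255,40),60,400),sep="\n")
    print("tins",*blobs(c,(4,110,90),(14,200,255),100,900),sep="\n")
E
```

```text
scene (190, 108) [30 18 14]
scene (232, 238) [ 0 24 32]
scene (305, 147) [ 10 146 124]
scene (324, 184) [ 10 146 124]
scene (305, 163) [19 49 89]
scene (170, 139) [ 20  59 148]
scene (420, 300) [ 12 146  98]
scene (345, 308) [ 18 146 112]
scene (255, 270) [ 0  0 15]
scene (225, 188) [ 12 145  93]
caps
(array([273.6,  74.3]), array([269,  66,  10,  17, 154], dtype=int32))
(array([499.2,  79.2]), array([476,  70,  47,  14, 164], dtype=int32))
(array([254. ,  82.4]), array([249,  74,  11,  18, 154], dtype=int32))
(array([211.8,  99.7]), array([206,  91,  12,  18, 170], dtype=int32))
(array([189. , 109.1]), array([183, 100,  13,  19, 179], dtype=int32))
(array([ 93.7, 129.1]), array([ 79, 122,  27,  14, 138], dtype=int32))
(array([105.1, 134. ]), array([ 84, 123,  41,  22, 118], dtype=int32))
(array([159. , 192.5]), array([136, 181,  43,  17,  75], dtype=int32))
(array([230.9, 240.6]), array([223, 230,  16,  22, 286], dtype=int32))
(array([253.9, 270.3]), array([242, 264,  25,  13, 108], dtype=int32))
tins
(array([304.6, 147.2]), array([292, 138,  26,  19, 370], dtype=int32))
(array([324
[... 712 characters left out ...]
 123.4]), array([367, 117,   8,  13,  80], dtype=int32))
(array([391.7, 127.1]), array([388, 121,   8,  13,  83], dtype=int32))
(array([225. , 196.8]), array([221, 190,   9,  14, 115], dtype=int32))
(array([478.3, 273.5]), array([468, 252,  28,  42, 338], dtype=int32))
tins
(array([487.9,  56.2]), array([470,  47,  32,  18, 304], dtype=int32))
(array([206.4, 185.2]), array([190, 173,  32,  28, 123], dtype=int32))
(array([354.8, 190.9]), array([344, 183,  23,  17, 306], dtype=int32))
(array([227.1, 220.5]), array([207, 211,  43,  21, 144], dtype=int32))
(array([331. , 221.6]), array([320, 213,  23,  19, 349], dtype=int32))
(array([328.2, 253.5]), array([316, 243,  25,  22, 399], dtype=int32))
```

```bash
python3 - <<'E'
import cv2
a=cv2.imread("pics/scene0.png")
x=cv2.resize(a[170:300,170:300],(520,520),interpolation=cv2.INTER_CUBIC)
b=cv2.imread("pics/side0.png")
y=cv2.resize(b[155:250,195:300],None,fx=2.6,fy=5.4733,interpolation=cv2.INTER_CUBIC) if 0 else cv2.resize(b[150:254,200:304],(520,520),interpolation=cv2.INTER_CUBIC)
cv2.imwrite("pics/crate.png",cv2.resize(cv2.hconcat([x,y]),(800,400)))
E
```

```text
(no output)
```

View pics/crate.png

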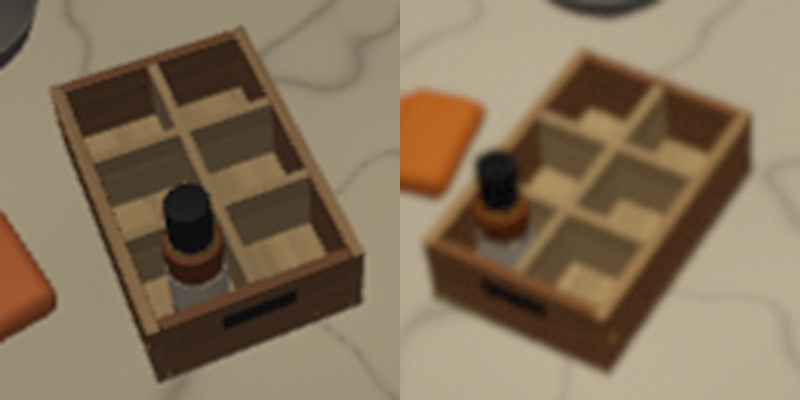

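The crop shows the crate, with the packed bottle in the corner cell next to the purse on the handle side. The other five cells are free. In the scene crop the outer top corners are at about (52,90), (240,28), (363,258) and (152,331).

```bash
python3 - <<'E'
from h import *
a,b=cam("scene"),cam("side")
def T(n,p,q):
    x,e=tri(a,p,b,q); print(n,(x*1000).round(1),"gap",round(e*1000,1))
for n,p,q in [("b1",(273.6,74.3),(391.7,127.1)),("b2",(254,82.4),(370.3,123.4)),("b3",(211.8,99.7),(328.2,116.1)),("b4",(189,109.1),(307.5,112.2)),("pk",(230.9,240.6),(225,196.8)),
 ("tA",(304.6,147.2),(354.8,190.9)),("tB",(324.7,184.8),(331,221.6)),("tC",(360.6,210),(328.2,253.5))]: T(n,p,q)
S=lambda u,v:(170+u*.325-.34,170+v*.325-.34)
D=lambda u,v:(200+u*.26-.37,150+v*.26-.37)
for n,p,q in [("k1",(151,332),(28,243)),("k2",(363,257),(206,318)),("k3",(241,28),(350,115)),("k4",(52,90),(185,50))]: T("crate "+n,S(*p),D(*q))
for n,p,q in [("1",(341,302),(213,318)),("2",(478,250),(331,377)),("3",(515,294),(351,337)),("4",(369,357),(240,282))]: T("shelf?"+n,p,q)
for n,p,q in [("1",(341,302),(240,282)),("2",(478,250),(351,337)),("3",(515,294),(331,377)),("4",(369,357),(213,318))]: T("shelf"+n,p,q)
E
```

```text
b1 [ 396.4 -307.1  103. ] gap 0.4
b2 [ 451.8 -301.8  102.8] gap 0.4
b3 [ 563.4 -290.7  102.8] gap 0.6
b4 [ 619.8 -285.3  103.1] gap 0.2
pk [692.4  65.  103. ] gap 0.9
tA [ 430.7 -111.7   45.1] gap 0.6
tB [454.5   1.   44.7] gap 1.1
tC [431.2  89.8  45.1] gap 1.2
crate k1 [732.4  91.5  57.1] gap 1.6
crate k2 [607.3 106.2  56.3] gap 5.1
crate k3 [587.2 -79.1  58.6] gap 0.0
crate k4 [712.7 -96.4  55. ] gap 2.5
shelf?1 [593.8 279.2  54.4] gap 93.8
shelf?2 [329.6 314.   54.1] gap 82.0
shelf?3 [335.1 333.5 103.1] gap 81.0
shelf?4 [584.  290.6  83.5] gap 83.6
shelf1 [580.4 230.8  52.3] gap 1.9
shelf2 [323.2 275.6  69.2] gap 1.5
shelf3 [334.1 364.4  67.7] gap 2.4
shelf4 [595.8 324.7  49.2] gap 5.2
```

```bash
python3 -m jog '1 56 57 0 -3.2; 1 56 57 0 -3.2; 1 56 57 0 -3.2; 1 56 57 0 -3.2; 1 56 57 0 -3'; python3 -m jog '1 0 0 0 0;1 0 0 0 0;1 0 0 0 0'; python3 - <<'E'
from h import *
c=cam("wrist"); cv2.imwrite("pics/w1.png",c["pixels"][:,:,::-1])
s=r.sense(); print(s["tcp_pos"],s["ee_rot"])
for b in [(396.4,-307.1),(451.8,-301.8),(563.4,-290.7),(619.8,-285.3)]: print(proj(c,[b[0]/1e3,b[1]/1e3,.118]).round(0))
print(*[(x[0],x[1].tolist()) for x in blobs(c,(0,0,0),(180,255,45),300,9000)],sep="\n")
E
```

```text
time_s: 0.98
tcp_pos: [0.4479, -0.3575, 0.2308]
ee_rot: [[-0.995, -0.095, 0.001], [-0.095, 0.995, -0.0], [-0.001, -0.0, -1.0]]
wrist_force: [0.3, -1.1, -0.5]
gripper_width: 0.997
gripper_force: 0.0
time_s: 1.35
tcp_pos: [0.4458, -0.3599, 0.2305]
ee_rot: [[-0.995, -0.095, -0.0], [-0.095, 0.995, 0.0], [0.0, 0.0, -1.0]]
wrist_force: [0.5, -0.5, 0.2]
gripper_width: 1.001
gripper_force: 0.0
[ 0.44577913 -0.36004187  0.23057426] [[-9.95479013e-01 -9.49817352e-02 -7.47826081e-05]
 [-9.49817348e-02  9.95479015e-01 -8.32628560e-06]
 [ 7.52353622e-05 -1.18566071e-06 -9.99999997e-01]]
[347. 161.]
[343. 220.]
[338. 324.]
[336. 369.]
(array([342.9, 159.1]), [328, 146, 31, 28, 676])
(array([339.9, 216.1]), [326, 201, 29, 31, 668])
(array([491.3, 271.4]), [368, 231, 192, 77, 8885])
(array([204.4, 248.8]), [171, 235, 130, 23, 621])
(array([372.4, 247.8]), [346, 235, 52, 23, 550])
```

View pics/w1.png

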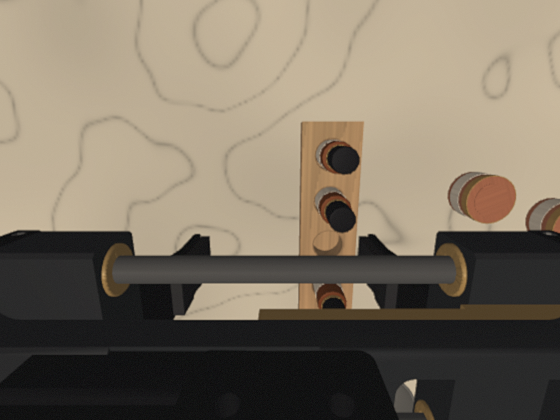

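```bash
python3 -m jog '1 -25 27 0 0; 1 -25 26.5 0 0; 0.6 0 0 -40 0; 0.53 0 0 -40 0; 0.53 0 0 -35 0' | egrep 'tcp|force|width'; python3 -m jog '0.53 0 0 -15 0; 0.53 0 0 -5 0; 0.53 0 0 0 0; 0.53 0 0 0 0'| egrep 'tcp|force|width'; python3 - <<'E'
from h import *
for n in("scene","side"):
    c=cam(n); cv2.imwrite(f"pics/{n}1.png",cv2.resize(c["pixels"][20:180,170:430,::-1] if n=="scene" else c["pixels"][60:220,270:530,::-1],None,fx=2,fy=2))
a=cv2.imread("pics/scene1.png");b=cv2.imread("pics/side1.png");cv2.imwrite("pics/g1.png",cv2.vconcat([a,b])[:600])
E
```

```text
tcp_pos: [0.3957, -0.3064, 0.1147]
wrist_force: [-0.2, -0.1, -0.4]
gripper_width: 0.742
gripper_force: 0.0
tcp_pos: [0.3971, -0.3061, 0.0965]
wrist_force: [-0.0, -0.3, 1.2]
gripper_width: 0.532
gripper_force: 0.0
```

View pics/g1.png

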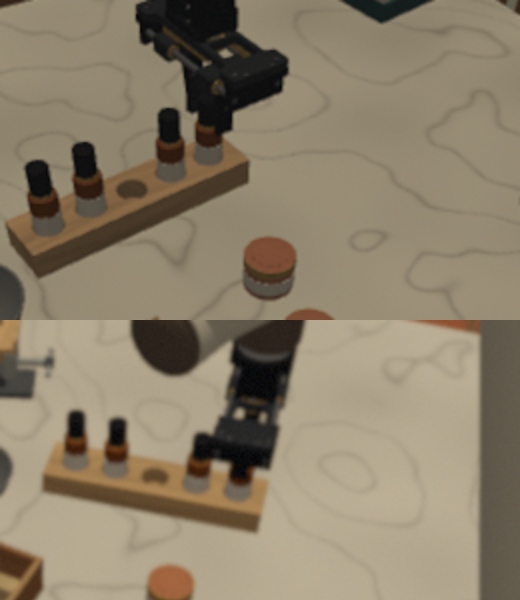

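The picture shows the fingers straddling the cap of the nearest bottle (about (210,125) in the upper crop), with the neighbours clear. I'll close and lift.

```bash
python3 -m jog '0 0 0 0 0; 0 0 0 0 0; 0 0 0 0 0; 0 0 0 0 0; 0 0 0 10 0' | egrep 'tcp|force|width'; python3 -m jog '0 0 0 30 0; 0 0 0 45 0; 0 0 0 45 0; 0 0 0 10 0'| egrep 'tcp|force|width';python3 -m jog '0 26 42 0 0; 0 26 42 0 0; 0 26 42 0 0; 0 27 42 0 0; 0 27 42 0 0'| egrep 'tcp|force|width';  python3 -m jog '0 27 42 0 0; 0 27 42 0 0; 0 27 42 0 0; 0 27 38 0 0; 0 0 0 0 0'| egrep 'tcp|force|width';python3 -m jog '0 0 0 0 0; 0 0 0 0 0'| egrep 'tcp|force|width'; python3 - <<'E'
from h import *
c=cam("scene");p=cv2.resize(c["pixels"][100:300,100:400,::-1],None,fx=1.5,fy=1.5);d=cam("side");q=cv2.resize(d["pixels"][60:260,150:450,::-1],None,fx=1.5,fy=1.5)
cv2.imwrite("pics/g2.png",cv2.vconcat([p,q]))
E
```

```text
tcp_pos: [0.3963, -0.3055, 0.1051]
wrist_force: [-0.5, 0.8, -1.1]
gripper_width: 0.291
gripper_force: 29.7
tcp_pos: [0.3979, -0.3062, 0.2394]
wrist_force: [-0.1, -0.3, -1.9]
gripper_width: 0.292
gripper_force: 29.7
tcp_pos: [0.5285, -0.0941, 0.2348]
wrist_force: [1.0, -0.4, -1.0]
gripper_width: 0.294
gripper_force: 29.7
tcp_pos: [0.6371, 0.071, 0.2332]
wrist_force: [-0.4, -0.5, -1.3]
gripper_width: 0.292
gripper_force: 29.7
tcp_pos: [0.6359, 0.0673, 0.2355]
wrist_force: [0.7, -0.5, -1.4]
gripper_width: 0.292
gripper_force: 29.7
```

View pics/g2.png

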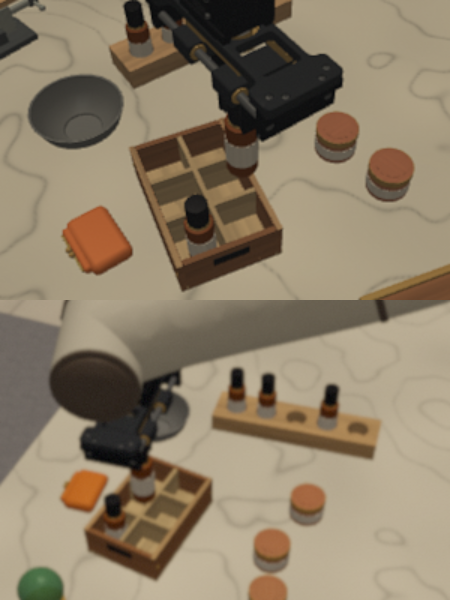

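The bottle hangs upright over the free corner cell beside the packed one. I'll lower it and release.

```bash
python3 -m jog '0 0 0 -45 0; 0 0 0 -45 0; 0 0 0 -30 0; 0 0 0 -12 0; 0 0 0 -4 0' | egrep 'tcp|force|width'; python3 -m jog '0 0 0 -1.5 0; 0 0 0 0 0; 0 0 0 0 0'| egrep 'tcp|force|width'
```

```text
tcp_pos: [0.6369, 0.068, 0.0998]
wrist_force: [0.6, 0.8, -1.0]
gripper_width: 0.292
gripper_force: 29.7
tcp_pos: [0.6371, 0.0685, 0.099]
wrist_force: [-0.0, 1.0, -1.7]
gripper_width: 0.295
gripper_force: 29.7
```

```bash
python3 -m jog '0 0 0 -2 0; 0 0 0 0 0; 0 0 0 0 0'| egrep 'tcp|force|width'; python3 -m jog '0.53 0 0 0 0; 0.53 0 0 0 0; 0.53 0 0 0 0;0.53 0 0 15 0; 0.53 0 0 40 0'| egrep 'tcp|force|width'; python3 -m jog '0.53 0 0 45 0; 0.53 0 0 37 0; 0.53 -20 -40 0 0; 0.53 -23 -47 0 0; 0.53 -24 -48 0 0'| egrep 'tcp|force|width';  python3 -m jog '0.53 -24 -48 0 0; 0.53 -24 -48 0 0; 0.53 -24 -48 0 0; 0.53 -24 -48 0 0; 0.53 -22 -43 0 0'| egrep 'tcp|force|width'; python3 -m jog '0.53 0 0 0 0; 0.53 0 0 0 0'| egrep 'tcp|force|width'; python3 - <<'E'
from h import *
a,b=cam("scene"),cam("side")
A=[x[0] for x in blobs(a,(0,0,0),(180,255,40),100,400)];B=[x[0] for x in blobs(b,(0,0,0),(180,255,45),50,400)]
for p in A:
    for q in B:
        x,e=tri(a,p,b,q)
        if e<.004 and .09<x[2]<.12: print((x*1e3).round(0))
E
```

```text
tcp_pos: [0.6366, 0.0684, 0.096]
wrist_force: [-0.3, 0.5, -1.1]
gripper_width: 0.287
gripper_force: 29.7
tcp_pos: [0.6355, 0.068, 0.1504]
wrist_force: [0.6, 0.5, -0.0]
gripper_width: 0.526
gripper_force: 0.0
tcp_pos: [0.5691, -0.0677, 0.2345]
wrist_force: [-0.2, -0.4, -0.5]
gripper_width: 0.53
gripper_force: 0.0
tcp_pos: [0.4508, -0.3033, 0.2346]
wrist_force: [0.4, 0.2, -0.2]
gripper_width: 0.527
gripper_force: 0.0
tcp_pos: [0.4518, -0.3017, 0.2339]
wrist_force: [0.3, -0.0, 0.4]
gripper_width: 0.525
gripper_force: 0.0
[ 452. -302.  103.]
[ 564. -290.  103.]
[ 620. -286.  103.]
[636.  67. 103.]
[692.  65. 103.]
```

```bash
f(){ egrep 'tcp|force|width' | tr '\n' ' '; echo; }; python3 -m jog '0.53 0 0 -45 0; 0.53 0 0 -45 0; 0.53 0 0 -33 0; 0.53 0 0 -12 0; 0.53 0 0 -3 0'|f;  python3 -m jog '0.53 0 0 0 0; 0 0 0 0 0; 0 0 0 0 0; 0 0 0 0 0; 0 0 0 0 0'|f;  python3 -m jog '0 0 0 10 0; 0 0 0 35 0; 0 0 0 45 0; 0 0 0 38 0; 0 0 0 10 0'|f; python3 -m jog '0 20 35 0 0; 0 26 45 0 0; 0 27 48 0 0; 0 27 48 0 0; 0 27 48 0 0'|f; python3 -m jog '0 26 46 0 0; 0 25 40 0 0; 0 0 0 0 0; 0 0 0 0 0'|f;  python3 -m jog '0 0 0 -45 0; 0 0 0 -45 0; 0 0 0 -30 0; 0 0 0 -12 0; 0 0 0 0 0'|f
```

```text
tcp_pos: [0.4524, -0.3012, 0.0952] wrist_force: [0.7, 0.2, 0.1] gripper_width: 0.53 gripper_force: 0.0 
tcp_pos: [0.452, -0.3018, 0.0955] wrist_force: [0.2, 0.2, 2.3] gripper_width: 0.289 gripper_force: 29.9 
tcp_pos: [0.4526, -0.302, 0.2361] wrist_force: [0.2, 0.4, -1.1] gripper_width: 0.293 gripper_force: 29.9 
tcp_pos: [0.5784, -0.0759, 0.2316] wrist_force: [0.8, -1.2, -1.4] gripper_width: 0.29 gripper_force: 29.9 
tcp_pos: [0.6287, 0.0082, 0.2316] wrist_force: [-0.5, -0.8, -1.5] gripper_width: 0.292 gripper_force: 29.9 
tcp_pos: [0.6293, 0.0075, 0.1009] wrist_force: [0.3, -0.6, -1.0] gripper_width: 0.289 gripper_force: 29.9
```

```bash
f(){ egrep 'tcp|force|width' | tr '\n' ' '; echo; }; python3 -m jog '0 0 0 -3 0; 0 0 0 -2 0; 0 0 0 0 0; 0 0 0 0 0'|f; python3 -m jog '0.53 0 0 0 0; 0.53 0 0 0 0; 0.53 0 0 0 0;0.53 0 0 15 0; 0.53 0 0 40 0'|f; python3 -m jog '0.53 0 0 45 0; 0.53 0 0 37 0; 0.53 -9 -40 0 0; 0.53 -11 -50 0 0; 0.53 -12 -55 0 0'|f;  python3 -m jog '0.53 -12 -55 0 0; 0.53 -12 -54 0 0; 0.53 -10 -45 0 0; 0.53 0 0 0 0; 0.53 0 0 0 0'|f
```

```text
tcp_pos: [0.6298, 0.0085, 0.0964] wrist_force: [-0.4, 0.2, -1.4] gripper_width: 0.289 gripper_force: 29.9 
tcp_pos: [0.6285, 0.0081, 0.1504] wrist_force: [1.0, -0.7, 0.7] gripper_width: 0.527 gripper_force: 0.0 
tcp_pos: [0.5976, -0.1376, 0.2347] wrist_force: [0.4, -0.2, -0.5] gripper_width: 0.528 gripper_force: 0.0 
tcp_pos: [0.5637, -0.2905, 0.2338] wrist_force: [0.3, 0.4, 0.3] gripper_width: 0.527 gripper_force: 0.0
```

```bash
f(){ egrep 'tcp|force|width' | tr '\n' ' '; echo; }; python3 -m jog '0.53 0 0 -45 0; 0.53 0 0 -45 0; 0.53 0 0 -33 0; 0.53 0 0 -12 0; 0.53 0 0 -3 0'|f;  python3 -m jog '0.53 0 0 0 0; 0 0 0 0 0; 0 0 0 0 0; 0 0 0 0 0; 0 0 0 0 0'|f;  python3 -m jog '0 0 0 10 0; 0 0 0 35 0; 0 0 0 45 0; 0 0 0 38 0; 0 0 0 10 0'|f; python3 -m jog '0 10 38 0 0; 0 13 53 0 0; 0 14 58 0 0; 0 13 53 0 0; 0 10 38 0 0'|f; python3 -m jog '0 0 0 0 0; 0 0 0 -43 0; 0 0 0 -45 0; 0 0 0 -30 0; 0 0 0 -12 0'|f;python3 -m jog '0 0 0 -5 0; 0 0 0 0 0; 0 0 0 0 0'|f;
```

```text
tcp_pos: [0.5644, -0.2899, 0.0954] wrist_force: [-0.6, -0.1, 1.0] gripper_width: 0.529 gripper_force: 0.0 
tcp_pos: [0.5639, -0.2909, 0.0955] wrist_force: [0.6, 0.1, 1.5] gripper_width: 0.288 gripper_force: 29.9 
tcp_pos: [0.5646, -0.2909, 0.2365] wrist_force: [0.1, -0.5, -1.4] gripper_width: 0.289 gripper_force: 29.9 
tcp_pos: [0.623, -0.0482, 0.2314] wrist_force: [0.6, -0.3, -1.6] gripper_width: 0.293 gripper_force: 29.9 
tcp_pos: [0.6216, -0.0517, 0.1001] wrist_force: [0.8, 0.3, -1.3] gripper_width: 0.294 gripper_force: 29.9 
tcp_pos: [0.6244, -0.0506, 0.0994] wrist_force: [0.8, 0.2, -0.9] gripper_width: 0.29 gripper_force: 29.9
```

```bash
f(){ egrep 'tcp|force|width' | tr '\n' ' '; echo; }; python3 -m jog '0 0 0 -3 0; 0 0 0 0 0; 0 0 0 0 0'|f; python3 -m jog '0.53 0 0 0 0; 0.53 0 0 0 0; 0.53 0 0 0 0;0.53 0 0 15 0; 0.53 0 0 40 0'|f; python3 -m jog '0.53 0 0 45 0; 0.53 0 0 37 0; 0.53 -1 -40 0 0; 0.53 -1 -52 0 0; 0.53 -1 -55 0 0'|f;  python3 -m jog '0.53 -1 -50 0 0; 0.53 0 -38 0 0; 0.53 0 0 0 0; 0.53 0 0 0 0'|f;  python3 - <<'E'
from h import *
a,b=cam("scene"),cam("side")
A=[x[0] for x in blobs(a,(0,0,0),(180,255,40),100,400)];B=[x[0] for x in blobs(b,(0,0,0),(180,255,45),50,400)]
for p in A:
    for q in B:
        x,e=tri(a,p,b,q)
        if e<.004 and .09<x[2]<.12: print((x*1e3).round(0))
E
```

```text
tcp_pos: [0.6241, -0.0506, 0.0956] wrist_force: [0.3, 1.3, 1.2] gripper_width: 0.289 gripper_force: 29.9 
tcp_pos: [0.6224, -0.0508, 0.1493] wrist_force: [1.1, 0.0, 0.5] gripper_width: 0.528 gripper_force: 0.0 
tcp_pos: [0.6208, -0.1987, 0.2337] wrist_force: [0.9, -0.2, 0.2] gripper_width: 0.531 gripper_force: 0.0 
tcp_pos: [0.6196, -0.2854, 0.2327] wrist_force: [-0.4, 0.1, -0.4] gripper_width: 0.528 gripper_force: 0.0 
[ 620. -285.  103.]
[624. -51. 103.]
[630.   8. 104.]
[636.  66. 103.]
[692.  65. 103.]
```

```bash
f(){ egrep 'tcp|force|width' | tr '\n' ' '; echo; }; python3 -m jog '0.53 0 0 -45 0; 0.53 0 0 -45 0; 0.53 0 0 -32 0; 0.53 0 0 -12 0; 0.53 0 0 -3 0'|f;  python3 -m jog '0.53 0 0 0 0; 0 0 0 0 0; 0 0 0 0 0; 0 0 0 0 0; 0 0 0 0 0'|f;  python3 -m jog '0 0 0 10 0; 0 0 0 35 0; 0 0 0 45 0; 0 0 0 38 0; 0 0 0 10 0'|f; python3 -m jog '0 10 36 0 0; 0 14 51 0 0; 0 15 54 0 0; 0 14 51 0 0; 0 10 36 0 0'|f; python3 -m jog '0 0 0 0 0; 0 0 0 -43 0; 0 0 0 -45 0; 0 0 0 -30 0; 0 0 0 -12 0'|f;python3 -m jog '0 0 0 -5 0; 0 0 0 0 0; 0 0 0 0 0'|f;
```

```text
tcp_pos: [0.6202, -0.2851, 0.0954] wrist_force: [0.2, 0.7, 0.0] gripper_width: 0.53 gripper_force: 0.0 
tcp_pos: [0.6199, -0.2858, 0.0956] wrist_force: [0.0, 0.4, 1.5] gripper_width: 0.291 gripper_force: 29.9 
tcp_pos: [0.6207, -0.286, 0.2367] wrist_force: [0.1, -0.7, -1.3] gripper_width: 0.288 gripper_force: 29.9 
tcp_pos: [0.6822, -0.0551, 0.2312] wrist_force: [0.0, -0.8, -0.4] gripper_width: 0.29 gripper_force: 29.9 
tcp_pos: [0.6806, -0.0587, 0.0998] wrist_force: [0.8, -0.4, -0.5] gripper_width: 0.289 gripper_force: 29.9 
tcp_pos: [0.6835, -0.0577, 0.0996] wrist_force: [0.4, -0.3, -0.7] gripper_width: 0.29 gripper_force: 29.9
```

```bash
f(){ egrep 'tcp|force|width' | tr '\n' ' '; echo; }; python3 -m jog '0 0 0 -3.5 0; 0 0 0 0 0; 0 0 0 0 0'|f; python3 -m jog '0.53 0 0 0 0; 0.53 0 0 0 0; 0.53 0 0 0 0;0.53 0 0 15 0; 0.53 0 0 40 0'|f; python3 -m jog '0.53 0 0 45 0; 0.53 0 0 45 0; 0.53 -9 40 14 -3; 0.53 -9 52 14 -3; 0.53 -9 52 14 -3'|f;  python3 -m jog '0.53 -9 52 14 -3; 0.53 -9 52 14 -3; 0.53 -9 52 14 0; 0.53 -9 50 14 0; 1 0 0 0 0'|f; python3 -m jog '1 0 0 0 0; 1 0 0 0 0'|f; python3 - <<'E'
from h import *
a,b=cam("scene"),cam("side"); w=cam("wrist")
for n,c in (("scene",a),("side",b),("w",w)): cv2.imwrite(f"pics/{n}2.png",c["pixels"][:,:,::-1])
A=[x[0] for x in blobs(a,(0,0,0),(180,255,40),100,400)];B=[x[0] for x in blobs(b,(0,0,0),(180,255,45),50,400)]
A2=[x[0] for x in blobs(a,(4,110,90),(14,200,255),250,900)];B2=[x[0] for x in blobs(b,(4,110,90),(14,200,255),250,900)]
for A,B,l,h in((A,B,.09,.12),(A2,B2,.035,.055)):
  for p in A:
    for q in B:
        x,e=tri(a,p,b,q)
        if e<.004 and l<x[2]<h: print((x*1e3).round(0))
E
```

```text
tcp_pos: [0.6834, -0.0576, 0.0956] wrist_force: [0.5, 0.5, 2.8] gripper_width: 0.292 gripper_force: 29.9 
tcp_pos: [0.6814, -0.0577, 0.1484] wrist_force: [-0.0, 0.7, 0.9] gripper_width: 0.528 gripper_force: 0.0 
tcp_pos: [0.6553, 0.0874, 0.2835] wrist_force: [0.8, -0.0, -0.2] gripper_width: 0.529 gripper_force: 0.0 
tcp_pos: [0.619, 0.2959, 0.3394] wrist_force: [-0.1, -0.8, -0.2] gripper_width: 0.585 gripper_force: 0.0 
tcp_pos: [0.6198, 0.291, 0.3377] wrist_force: [0.4, 0.4, -0.2] gripper_width: 0.783 gripper_force: 0.0 
[624. -51. 103.]
[683. -57. 103.]
[629.   8. 104.]
[636.  67. 103.]
[692.  66. 103.]
[ 430. -112.   45.]
[454.   1.  45.]
```

View pics/w2.png

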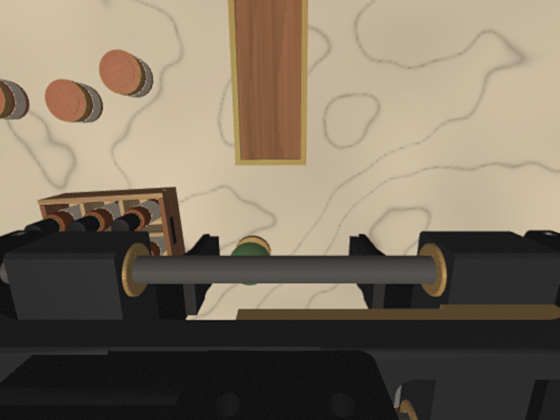

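Four bottles stand in the crate beside the packed one. The wrist view shows the shelf's far end at about (237..305,163), with brass rim lines running up to (230,0) and (307,0). Next I fit those edges and the tins.

```bash
python3 - <<'E'
from h import *
w=cam("wrist"); hsv=cv2.cvtColor(w["pixels"],cv2.COLOR_RGB2HSV)
print(hsv[80,225:245].tolist())
m=cv2.inRange(hsv,(15,110,60),(30,255,255)); m[:,:200]=0; m[:,340:]=0; m[190:]=0
n,l,st,_=cv2.connectedComponentsWithStats(m); k=1+st[1:,4].argmax(); m=l==k; print(st[k])
rows=np.arange(8,155); L=[np.where(m[v])[0] for v in rows]; ok=[i for i,x in enumerate(L) if len(x)]
W=lambda u,v:plane(w,u,v,.066)[:2]*1e3
lp=np.array([W(L[i][0]-.5,rows[i]) for i in ok]); rp=np.array([W(L[i][-1]+.5,rows[i]) for i in ok])
bp=np.array([W(u,np.where(m[:,u])[0][-1]+.5) for u in range(st[k][0]+12,st[k][0]+st[k][2]-8)])
fl=lambda p: cv2.fitLine(p.astype(np.float32),cv2.DIST_HUBER,0,.01,.01).ravel()
a,b,e=fl(lp),fl(rp),fl(bp)
for x in(a,b,e): print("dir deg",np.degrees(np.arctan2(x[1],x[0])).round(2),x[2:].round(1))
I=lambda a,b:a[2:]+np.linalg.solve(np.c_[a[:2],-b[:2]],b[2:]-a[2:])[0]*a[:2]
c1,c2=I(a,e),I(b,e);print("corners",c1.round(1),c2.round(1),np.linalg.norm(c1-c2))
d=a[:2]*np.sign(a[0])+b[:2]*np.sign(b[0]);d/=np.linalg.norm(d); mid=(c1+c2)/2
print("yaw",np.degrees(np.arctan2(d[1],d[0])))
for t in(60,135,210): print(t,(mid-d*t).round(1))
for p,s in blobs(w,(3,110,60),(15,220,255),400,4000): print("tin?",p,s,W(*p) if 0 else (plane(w,*p,.044)*1e3).round(1))
# deck height by two views: rim far corners in scene & wrist
a_=cam("scene")
E
```

```text
[[19, 54, 200], [19, 53, 199], [19, 55, 199], [18, 54, 192], [19, 52, 181], [18, 51, 176], [20, 94, 171], [22, 129, 168], [22, 127, 165], [22, 125, 171], [22, 125, 174], [22, 125, 170], [20, 129, 127], [13, 136, 129], [12, 137, 143], [12, 136, 141], [13, 135, 134], [12, 135, 132], [12, 135, 132], [12, 134, 133]]
[ 228    0   80  165 2350]
dir deg -8.92 [474.6 244.8]
dir deg -9.12 [512.  340.7]
dir deg 80.55 [591.1 274.1]
corners [583.4 227.7] [599.9 326.6] 100.22656
yaw -9.022471
60 [532.4 286.5]
135 [458.3 298.3]
210 [384.2 310.1]
tin? [119.3  71.3] [  99   50   43   44 1403] [430.4  88.9  44. ]
tin? [64.8 99.9] [  45   80   41   42 1320] [4.542e+02 3.000e-01 4.400e+01]
tin? [128.4 211.6] [  38  188  146   68 1959] [629.4  42.1  44. ]
```

```bash
f(){ egrep 'tcp|force|width' | tr '\n' ' '; echo; }; python3 -m jog '0.85 -32 -34 -36 0; 0.85 -32 -34 -36 0; 0.85 -32 -34 -36 0;0.85 -32 -34 -36 0; 0.85 -32 -34 -36 0'|f; python3 -m jog '0.85 -30 -32 -30 0; 0.85 0 0 0 0; 0.85 0 0 0 0; 0.85 0 0 0 0'|f; python3 - <<'E'
from h import *
s=r.sense();print(s["ee_rot"][:,1])
for n,al in(("scene",(250,900)),("side",(200,900)),("wrist",(900,12000))):
    c=cam(n)
    for p,st in blobs(c,(3,110,60) if n=="wrist" else (4,110,90),(15,220,255),*al): print(n,p,st[4],(plane(c,*p,.044)*1e3).round(1))
cv2.imwrite("pics/w3.png",c["pixels"][:,:,::-1])
E
```

```text
tcp_pos: [0.4586, 0.121, 0.1569] wrist_force: [-0.0, -0.0, -0.7] gripper_width: 0.855 gripper_force: 0.0 
tcp_pos: [0.4313, 0.0915, 0.1285] wrist_force: [0.3, -0.4, 0.4] gripper_width: 0.85 gripper_force: 0.0 
[0.16355579 0.98653249 0.00177467]
scene [304.5 147.2] 379 [ 430.4 -112.3   44. ]
scene [324.6 184.8] 474 [454.5   1.1  44. ]
scene [360.6 209.9] 545 [430.7  89.7  44. ]
scene [255.3 259.7] 293 [660.1  85.5  44. ]
side [484.3  54.2] 213 [ 218.9 -820.    44. ]
side [205.6 186.3] 601 [782.   6.  44.]
side [227.1 216.5] 262 [689.   74.2  44. ]
side [328.7 254.5] 379 [429.5  90.5  44. ]
wrist [492.4 126.3] 2751 [385.1 265.3  44. ]
wrist [535.7 146.3] 8906 [406.3 299.6  44. ]
wrist [280.1 216.3] 3440 [430.3  88.9  44. ]
wrist [177.  242.2] 1028 [438.7  -2.6  44. ]
```

View pics/w3.png

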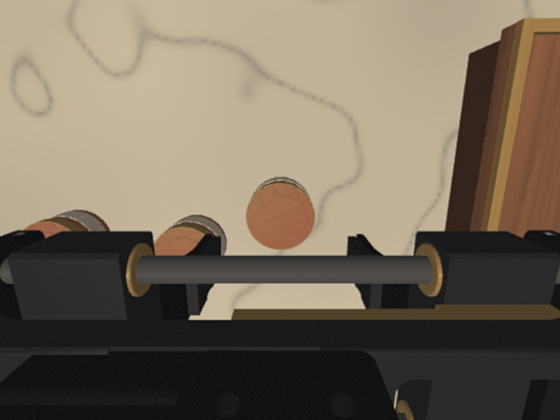

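The wrist view shows tin C at (280,216), centred between the open fingers, with tin B well to the left at (185,240). I'll descend and grip it.

```bash
f(){ egrep 'tcp|force|width' | tr '\n' ' '; echo; }; python3 -m jog '0.85 -1 -2 -30 0; 0.85 0 0 -35 0; 0.85 0 0 -28 0; 0.85 0 0 -12 0; 0.85 0 0 -4 0'|f; python3 -m jog '0.85 0 0 0 0; 0.5 0 0 0 0; 0.5 0 0 0 0; 0.5 0 0 0 0; 0.5 0 0 0 0'|f
```

```text
tcp_pos: [0.429, 0.0886, 0.0183] wrist_force: [0.2, -0.3, 0.3] gripper_width: 0.845 gripper_force: 0.0 
tcp_pos: [0.4289, 0.0885, 0.0191] wrist_force: [-1.5, 0.6, 6.1] gripper_width: 0.662 gripper_force: 30.0
```

```bash
f(){ egrep 'tcp|force|width' | tr '\n' ' '; echo; }; python3 -m jog '0.5 0 0 10 0; 0.5 0 0 30 0; 0.5 0 0 40 0; 0.5 0 0 25 0; 0.5 10 20 5 0'|f; python3 -m jog '0.5 20 38 0 0; 0.5 24 46 0 0; 0.5 24 46 0 0; 0.5 17 32 0 0; 0.5 8 16 0 0'|f; python3 -m jog '0.5 0 0 0 0; 0.5 0 0 -20 0; 0.5 0 0 -10 0; 0.5 0 0 -4 0; 0.5 0 0 0 0'|f
```

```text
tcp_pos: [0.4386, 0.1081, 0.1307] wrist_force: [0.9, 0.3, -2.1] gripper_width: 0.661 gripper_force: 30.0 
tcp_pos: [0.5319, 0.2876, 0.1281] wrist_force: [-0.5, -0.2, -1.0] gripper_width: 0.661 gripper_force: 30.0 
tcp_pos: [0.5316, 0.286, 0.0947] wrist_force: [-0.7, -0.2, -0.9] gripper_width: 0.66 gripper_force: 30.0
```

```bash
f(){ egrep 'tcp|force|width' | tr '\n' ' '; echo; }; python3 -m jog '0.5 0.8 0.5 -9 0; 0.5 0 0 -3 0; 0.5 0 0 0 0; 0.5 0 0 0 0'|f; python3 -m jog '0.5 0 0 -2 0; 0.5 0 0 0 0; 0.5 0 0 0 0'|f; python3 -m jog '0.5 0 0 -1.5 0; 0.5 0 0 0 0; 0.5 0 0 0 0'|f
```

```text
tcp_pos: [0.5326, 0.287, 0.0827] wrist_force: [0.1, 0.1, -1.2] gripper_width: 0.659 gripper_force: 30.0 
tcp_pos: [0.5325, 0.2869, 0.0806] wrist_force: [0.0, 0.2, -2.3] gripper_width: 0.659 gripper_force: 30.0 
tcp_pos: [0.5326, 0.287, 0.0792] wrist_force: [-1.0, 0.7, 0.0] gripper_width: 0.66 gripper_force: 30.0
```

```bash
f(){ egrep 'tcp|force|width' | tr '\n' ' '; echo; }; python3 -m jog '0.85 0 0 0 0; 0.85 0 0 0 0; 0.85 0 0 0 0; 0.85 0 0 0 0; 0.85 0 0 15 0'|f; python3 -m jog '0.85 0 0 35 0; 0.85 -10 -36 0 0; 0.85 -13 -50 0 0; 0.85 -15 -55 0 0; 0.85 -15 -55 0 0'|f; python3 -m jog '0.85 -14 -50 0 0; 0.85 -11 -40 0 0; 0.85 0 0 0 0;0.85 0 0 0 0'|f; python3 - <<'E'
from h import *
for n,al in(("scene",(250,900)),("side",(200,900)),("wrist",(900,12000))):
    c=cam(n)
    for p,st in blobs(c,(3,110,60) if n=="wrist" else (4,110,90),(15,220,255),*al): print(n,p,st[4],(plane(c,*p,.044)*1e3).round(1),(plane(c,*p,.104)*1e3).round(1))
cv2.imwrite("pics/w4.png",c["pixels"][:,:,::-1])
E
```

```text
tcp_pos: [0.5318, 0.2862, 0.0934] wrist_force: [-0.2, -0.0, -0.3] gripper_width: 0.849 gripper_force: 0.0 
tcp_pos: [0.4793, 0.0896, 0.1303] wrist_force: [0.1, -0.6, 0.3] gripper_width: 0.85 gripper_force: 0.0 
tcp_pos: [0.4553, 0.0011, 0.13] wrist_force: [0.2, 0.6, 0.5] gripper_width: 0.853 gripper_force: 0.0 
scene [304.3 147.2] 369 [ 430.8 -112.6   44. ] [468.2 -60.6 104. ]
scene [324.6 184.8] 476 [454.5   1.1  44. ] [489.6  42.1 104. ]
scene [255.5 259. ] 289 [659.2  84.4  44. ] [674.5 117.3 104. ]
side [205.6 186.4] 603 [781.8   6.3  44. ] [748.8  52.5 104. ]
side [228.  217.2] 254 [686.   75.4  44. ] [659.  117.1 104. ]
side [331.  222.4] 389 [453.9   2.1  44. ] [441.6  48.5 104. ]
wrist [143.5 206.9] 3227 [ 428.4 -112.8   44. ] [418.6 -81.5 104. ]
wrist [280.9 214.8] 3411 [4.539e+02 1.000e-01 4.400e+01] [437.8   3.3 104. ]
```

```bash
f(){ egrep 'tcp|force|width' | tr '\n' ' '; echo; }; python3 -m jog '0.85 -0.5 0 -30 0; 0.85 0 0 -35 0; 0.85 0 0 -28 0; 0.85 0 0 -13 0; 0.85 0 0 -4 0'|f; python3 -m jog '0.85 0 0 0 0; 0.5 0 0 0 0; 0.5 0 0 0 0; 0.5 0 0 0 0; 0.5 0 0 0 0'|f; python3 -m jog '0.5 0 0 10 0; 0.5 0 0 30 0; 0.5 0 0 40 0; 0.5 0 0 25 0; 0.5 0 10 5 0'|f; python3 -m jog '0.5 1 35 0 0; 0.5 1 53 0 0; 0.5 1 55 0 0; 0.5 1 54 0 0; 0.5 0 50 0 0'|f; python3 -m jog '0.5 0 30 0 0; 0.5 0 10 0 0; 0.5 0 0 -10 0; 0.5 0 0 -10 0; 0.5 0 0 0 0'|f;python3 -m jog '0.5 0 0 0 0; 0.5 0 0 0 0'|f
```

```text
tcp_pos: [0.4541, 0.0013, 0.0186] wrist_force: [-0.0, -0.8, 0.6] gripper_width: 0.851 gripper_force: 0.0 
tcp_pos: [0.4541, 0.0008, 0.0196] wrist_force: [-0.4, -1.0, 5.8] gripper_width: 0.662 gripper_force: 30.0 
tcp_pos: [0.4547, 0.0113, 0.1307] wrist_force: [0.1, 0.3, -2.2] gripper_width: 0.662 gripper_force: 30.0 
tcp_pos: [0.4568, 0.2599, 0.1276] wrist_force: [0.6, 1.0, -0.8] gripper_width: 0.661 gripper_force: 30.0 
tcp_pos: [0.4572, 0.2961, 0.1076] wrist_force: [0.3, -0.1, -0.9] gripper_width: 0.66 gripper_force: 30.0 
tcp_pos: [0.4583, 0.2977, 0.1095] wrist_force: [-0.2, -0.4, -0.6] gripper_width: 0.663 gripper_force: 30.0
```

```bash
python3 - <<'E'
from h import *
a,b=cam("scene"),cam("side")
x=cv2.resize(a["pixels"][170:370,300:540,::-1],(480,400));y=cv2.resize(b["pixels"][200:400,180:400,::-1],(320,291));y=cv2.copyMakeBorder(y,0,109,0,0,cv2.BORDER_CONSTANT)
cv2.imwrite("pics/g5.png",cv2.hconcat([x,y]))
E
```

```text
(no output)
```

View pics/g5.png

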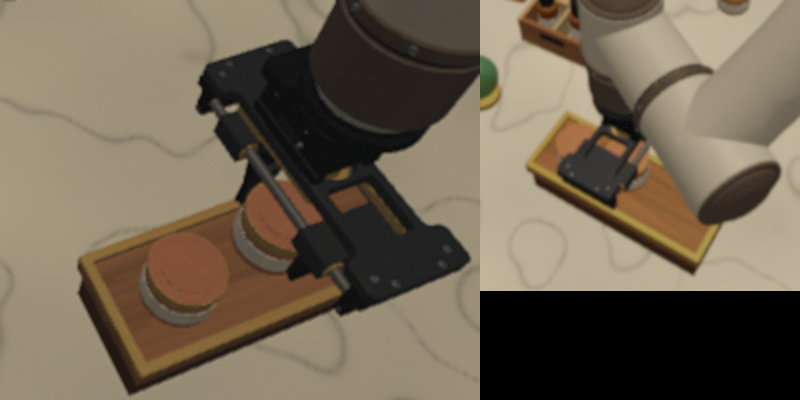

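The first tin stands flat on the deck at the far end ((185,275) in the crop), and the second hangs next to it over the middle. I'll lower it, release, and go to tin A.

```bash
f(){ egrep 'tcp|force|width' | tr '\n' ' '; echo; }; python3 -m jog '0.5 0 0 -15 0; 0.5 0 0 -10 0; 0.5 0 0 -3 0; 0.5 0 0 -2 0; 0.5 0 0 0 0'|f; python3 -m jog '0.5 0 0 0 0; 0.5 0 0 0 0'|f; python3 -m jog '0.85 0 0 0 0; 0.85 0 0 0 0; 0.85 0 0 0 0; 0.85 0 0 0 0; 0.85 0 0 15 0'|f; python3 -m jog '0.85 0 0 35 0; 0.85 -3 -40 0 0; 0.85 -4 -52 0 0; 0.85 -4 -56 0 0; 0.85 -4 -58 0 0'|f; python3 -m jog '0.85 -4 -58 0 0; 0.85 -4 -58 0 0;0.85 -4 -52 0 0;  0.85 -1 -36 0 0; 0.85 0 0 0 0'|f;python3 -m jog '0.85 0 0 0 0; 0.85 0 0 0 0'|f; python3 - <<'E'
from h import *
for n,al in(("scene",(250,900)),("side",(200,900)),("wrist",(900,12000))):
    c=cam(n)
    for p,st in blobs(c,(3,110,60) if n=="wrist" else (4,110,90),(15,220,255),*al): print(n,p,st[4],(plane(c,*p,.044)*1e3).round(1),(plane(c,*p,.104)*1e3).round(1))
    if n=="scene":cv2.imwrite("pics/g6.png",c["pixels"][:,:,::-1])
E
```

```text
tcp_pos: [0.4573, 0.2971, 0.0797] wrist_force: [-4.6, -2.1, 3.8] gripper_width: 0.658 gripper_force: 30.0 
tcp_pos: [0.4573, 0.2971, 0.0797] wrist_force: [-3.3, -3.0, 5.4] gripper_width: 0.659 gripper_force: 30.0 
tcp_pos: [0.4574, 0.2972, 0.0935] wrist_force: [0.2, -0.2, 0.2] gripper_width: 0.847 gripper_force: 0.0 
tcp_pos: [0.4432, 0.0906, 0.1303] wrist_force: [1.6, -0.2, 0.2] gripper_width: 0.851 gripper_force: 0.0 
tcp_pos: [0.4301, -0.114, 0.13] wrist_force: [0.1, 0.1, -0.4] gripper_width: 0.853 gripper_force: 0.0 
tcp_pos: [0.4303, -0.1113, 0.1294] wrist_force: [0.9, -0.3, 0.0] gripper_width: 0.85 gripper_force: 0.0 
scene [304.5 147.1] 378 [ 430.2 -112.6   44. ] [467.7 -60.6 104. ]
side [527.1  64.9] 285 [  88.2 -807.2   44. ] [  99.2 -709.4  104. ]
side [205.6 186.3] 601 [782.   6.  44.] [748.9  52.2 104. ]
side [354.8 191.7] 344 [ 430.2 -110.5   44. ] [419.4 -56.9 104. ]
side [227.3 216.7] 240 [688.2  74.6  44. ] [661.1 116.4 104. ]
wrist [ 26.6 202.6] 1204 [ 384.  -321.2   44. ] [ 379.1 -266.   104. ]
wrist [280.6 216.1] 3410 [ 429.8 -113.3   44. ] [ 413.5 -110.1  104. ]
```

View pics/g6.png

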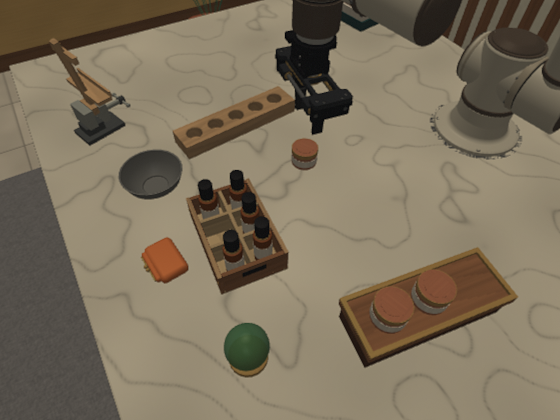

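The scene picture shows the rack empty and five bottles upright in the crate. Two tins are on the shelf at (392,305) and (437,290), and the last tin is at (305,150) below the gripper.

```bash
f(){ egrep 'tcp|force|width' | tr '\n' ' '; echo; }; python3 -m jog '0.85 0 -1 -30 0; 0.85 0 0 -35 0; 0.85 0 0 -28 0; 0.85 0 0 -13 0; 0.85 0 0 -4 0'|f; python3 -m jog '0.85 0 0 0 0; 0.5 0 0 0 0; 0.5 0 0 0 0; 0.5 0 0 0 0; 0.5 0 0 0 0'|f; python3 -m jog '0.5 0 0 10 0; 0.5 0 0 30 0; 0.5 0 0 40 0; 0.5 0 0 25 0; 0.5 -1 10 5 0'|f; python3 -m jog '0.5 -5 40 0 0; 0.5 -6 53 0 0; 0.5 -6 55 0 0; 0.5 -6 55 0 0; 0.5 -6 55 0 0'|f; python3 -m jog '0.5 -6 55 0 0; 0.5 -5 48 0 0; 0.5 -4 36 0 0; 0.5 -1 15 0 0; 0.5 0 0 0 0'|f;python3 -m jog '0.5 0 0 0 0; 0.5 0 0 0 0'|f
```

```text
tcp_pos: [0.43, -0.1129, 0.0187] wrist_force: [0.2, -0.3, 0.4] gripper_width: 0.848 gripper_force: 0.0 
tcp_pos: [0.4303, -0.1132, 0.0196] wrist_force: [-1.2, -0.9, 6.1] gripper_width: 0.66 gripper_force: 30.0 
tcp_pos: [0.4296, -0.1029, 0.1306] wrist_force: [-0.2, -0.3, -2.6] gripper_width: 0.663 gripper_force: 30.0 
tcp_pos: [0.3983, 0.1565, 0.128] wrist_force: [0.9, -0.9, -0.9] gripper_width: 0.659 gripper_force: 30.0 
tcp_pos: [0.3831, 0.3089, 0.128] wrist_force: [-0.8, -0.5, -1.9] gripper_width: 0.655 gripper_force: 30.0 
tcp_pos: [0.3839, 0.3076, 0.129] wrist_force: [-0.6, 0.2, -1.5] gripper_width: 0.657 gripper_force: 30.0
```

```bash
f(){ egrep 'tcp|force|width' | tr '\n' ' '; echo; }; python3 -m jog '0.5 0 1.5 -20 0; 0.5 0 0 -15 0; 0.5 0 0 -9 0; 0.5 0 0 -3 0; 0.5 0 0 0 0'|f; python3 -m jog '0.5 0 0 -2 0; 0.5 0 0 0 0; 0.5 0 0 0 0'|f
```

```text
tcp_pos: [0.3842, 0.3104, 0.0823] wrist_force: [0.0, -0.6, -1.9] gripper_width: 0.658 gripper_force: 30.0 
tcp_pos: [0.384, 0.3105, 0.0802] wrist_force: [0.1, 0.1, -1.1] gripper_width: 0.661 gripper_force: 30.0
```

Release, lift, back off toward −y, and check.

```bash
f(){ egrep 'tcp|force|width' | tr '\n' ' '; echo; }; python3 -m jog '0.5 0 0 -0.8 0; 0.5 0 0 0 0; 0.85 0 0 0 0; 0.85 0 0 0 0; 0.85 0 0 0 0'|f; python3 -m jog '0.85 0 0 15 0; 0.85 0 0 45 0; 0.85 0 0 50 0; 0.85 0 0 30 0; 0.85 0 -50 0 0'|f; python3 -m jog '0.85 0 -58 0 0; 0.85 0 -58 0 0; 0.85 0 -58 0 0; 0.85 0 -58 0 0; 0.85 0 -50 0 0'|f;  python3 -m jog '0.85 0 -50 0 0; 0.85 0 -50 0 0; 0.85 0 -40 0 0; 0.85 0 0 0 0;0.85 0 0 0 0'|f;python3 - <<'E'
from h import *
a,b=cam("scene"),cam("side")
A=[x[0] for x in blobs(a,(0,0,0),(180,255,40),100,400)];B=[x[0] for x in blobs(b,(0,0,0),(180,255,45),50,400)]
for p in A:
    for q in B:
        x,e=tri(a,p,b,q)
        if e<.004 and .09<x[2]<.12: print((x*1e3).round(0))
x=cv2.resize(a["pixels"][130:370,140:540,::-1],(600,360));y=cv2.resize(b["pixels"][240:400,180:400,::-1],(330,240));y=cv2.copyMakeBorder(y,0,0,0,270,cv2.BORDER_CONSTANT)
cv2.imwrite("pics/g7.png",cv2.vconcat([x,y]))
# lid outlines (z=.104 lids) via hue/sat difference to wood: print expected lid centres in scene
ex=[(532.5,287),(457.5,297.2),(384,310.4)]
for p in ex: print(proj(a,[p[0]/1e3,p[1]/1e3,.104]).round(1),proj(b,[p[0]/1e3,p[1]/1e3,.104]).round(1))
E
```

```text
tcp_pos: [0.384, 0.3104, 0.0792] wrist_force: [0.4, 0.5, -0.4] gripper_width: 0.832 gripper_force: 0.0 
tcp_pos: [0.3856, 0.263, 0.222] wrist_force: [-0.3, -2.0, -1.2] gripper_width: 0.847 gripper_force: 0.0 
tcp_pos: [0.3835, -0.0235, 0.2195] wrist_force: [0.7, 0.5, 0.9] gripper_width: 0.85 gripper_force: 0.0 
tcp_pos: [0.3837, -0.1615, 0.2191] wrist_force: [-0.9, 0.5, 0.3] gripper_width: 0.849 gripper_force: 0.0 
[624. -50. 103.]
[684. -57. 104.]
[630.   8. 103.]
[636.  66. 103.]
[692.  65. 103.]
[394.  302.7] [248.1 298. ]
[436.  285.1] [281.5 315. ]
[476.3 270.4] [315.4 333.9]
```

View pics/g7.png

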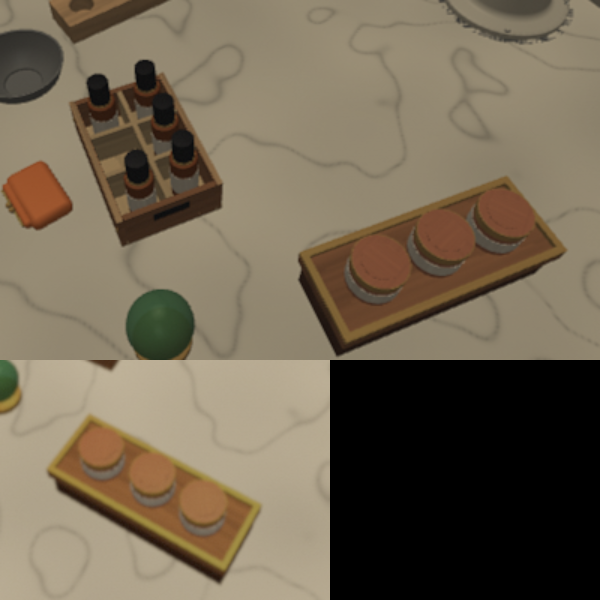

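The picture shows five bottles upright in the crate and three tins in a straight row, lids up, along the middle of the shelf. The lids are within about 2 px of their expected places, and the bowl, orb and purse look undisturbed. I'll hand in.

```bash
python3 -c "
from station import r
print(r.sense()['time_s']); print(r.finish_job())"
```

```text
48.075
the job is handed in; nothing more can be done
None
```

The job is handed in at 48 s on the robot's clock: all four empty bottles stand upright in free crate cells beside the packed one, and the three tins stand lid up in a straight row along the middle of the shelf, about 17 mm apart.

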